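# Load the label unwinder and hold its dancer out for threading

### The arm

A 7-joint arm with a two-finger parallel gripper is mounted at the origin on a cart in front of the work surface, level with it; the furniture and walls round the work are solid. World frame = base frame: x ahead of the robot, y to its left, z up, the work surface at z = 0. Lengths are in m, angles in rad, forces in N, time in s.
With the tool pointing down it reaches from about 0.4 to 0.85 m from the base axis. Payload 4.5 kg.
Tool frame: the origin (TCP) lies at the very end of the fingers, on their centre line; the grasp point (between the pads) lies 19 mm behind it (bot.grip_depth is the distance from the TCP to the grasp point, in m); z points along the fingers, y is the line along which they close (so a half turn about z gives the same grasp; the last joint's range is limited). The gripper opens to 88 mm and grips with 3 to 60 N. Pads are 18 mm wide; open, the fingers measure 123 mm over their backs; the gripper's body (75 mm by 187 mm) begins 45 mm behind the grasp point.
Start: joints at [1.248, 0.689, -0.195, 1.565, 0.157, 0.902, -0.215], TCP at [0.218, -0.586, 0.239] pointing down, gripper open.
Joint ranges: [-3.01, 3.01], [-0.46, 2.08], [-1.47, 1.51], [0.13, 2.56], [-1, 4.14], [0.04, 2.09], [-2.66, 2.66]. Speed limits (rad/s): [2.57, 2.57, 3.14, 3.14, 3.14, 3.14, 3.14].

### API

Orientations are given as a unit quaternion [x, y, z, w].
In Python, from rig import bot gives the robot as it stands. The module is installed in compiled form; this text tells all that it offers.
- The arm moves only by the tool apply_moves, never from a script. Its argument "plan" is one flat list of numbers, 6 for each row, row after row: the shift along the tool's x, y, z in units of 0.06 m (1.0 is 0.06 m), then the turn, a rotation vector about the tool's x, y, z in units of 8 degrees (1.0 is 8 degrees). In form: [x, y, z, ax, ay, az, x, y, z, ax, ay, az, ...]. A call has 1 to 5 rows; each row shifts and turns the commanded pose from where the row before left it, along the tool's axes as they then stand; what a row does not reach is not made up. A row lasts 1/8 s, in which the tool goes at most 62.5 mm and 10.7 degrees, less where a joint would pass 70% of its speed; a pose out of reach is approached as far as the arm can. A call with a number of a shift or a turn outside -1 to 1 is refused whole. A call with a gripper value outside its range is refused whole. "gripper" is the opening, from 0 (shut) to 1 (fully open), set as the call begins (left out, the last holds). The fingers move at their own pace and stop on an object; "squeeze" is the grip in N (left out, the last holds). Time passes only in rows, so rows that do not move let the fingers close. It gives the time, the measured TCP pose, the force, the opening and the grip force at its end, in the units of the state.
- bot.read_state(): the state, without advancing time (a new reading comes with each control period).
- bot.snapshot(name): name is "scene" or "top"; returns the picture (420x560x3 uint8, red, green, blue); there is no depth.
- bot.camera_info(name): a dict with "vfov" (degrees; the focal length in pixels is half the picture's height over the tangent of half this angle, whatever the lens; pixels are square), "cx", "cy" (the principal point, pixels), "k1" (the pictures are not rectified: a ray, as slopes to the right and down, at radius r is drawn at 1 + k1 r^2 times it, then the intrinsics apply), "rvec" (rotation vector, rad) and "tvec" (3), from world to camera coordinates, as OpenCV has them. Camera axes: x right, y down, z forward; pixel columns grow to the right and rows downward; lengths in m; the calibration is good to about 2 mm. A picture is of the moment at which its call begins. camera_info takes no time and is no camera call.
- bot.close_job(): hands the job in; it is judged then, once.
The state is a dict: "clock": time; "joint_pos": joint angles; "joint_vel": joint speeds; "tau": joint torques, N m; "position": TCP position; "eef_rot": TCP orientation; "contact_force": force on the tool from outside, world axes, zero at the start; "ft_torque": the same for the moment, N m; "finger_gap": opening from 0.0 (shut) to 1.0 (fully open); "grasp_force": force on a finger pad.
Only numpy, scipy, OpenCV 4.12 (cv2) and the standard library are available. Lean on these libraries where they do the work, as an engineer would, in place of code of your own. Each camera call takes 0.05 s, during which the arm holds its last target. There are 200 camera calls.

### The job

Load the label unwinder: take the roll of white labels off the roll rest, hang it on the unwinder's spindle and let go of it. Then pull the spring-loaded dancer towards the front of the unwinder by its pull bar until its pointer stands at the tooth of the index clip on the scale, and keep it there: finish still holding it, with the fingers on the bar, so that I can thread the strip. Leave the tape roll in the rest and knock nothing over or aside.

Things in the scene. Friction and masses are not known exactly. Their poses are not given: they have to be found in the camera images.
- label_roll: the roll of white labels: 74 mm outside diameter, 30 mm wide, round core hole about 29 mm across right through it, about 0.09 kg. It stands on its rim in one of the two bays of the roll rest with its axis level. Its origin is the centre of one flat face; its z axis is the roll's axis, pointing from that face through the roll.
- roll_center (a point): centre of the label roll (middle of the core hole, half way through the width), 37 mm below its top
- tape_roll: the larger roll of tape in the other bay of the rest, 98 mm outside diameter, 25 mm wide; not to be moved. Origin: centre of one flat face; z axis along the roll's axis.
- roll_rest: fixed roll rest: two level steel rods along its y axis, 48 mm apart, between three low sheet-steel plates (42 mm high, 240 mm long over all); the two bays are centred about 60 mm either side of its origin along y. Origin: centre of its underside on the table; z up.
- unwinder: fixed label unwinder, base plate 290 x 180 x 10 mm. x points from its front (dancer, nearer the robot) to its back, y to its left, z up; origin on the table, under the middle line of dancer and spindle. Behind the dancer and under the spindle is a low spring housing (top 46 mm above the table); the upright side plate (top 135 mm) stands at y = -73 mm.
- spindle_mid (a point): point on the spindle's axis where the roll shall hang. The spindle is a level 12 mm round bar, 115 mm above the table, along the unwinder's y axis, from a flange at y = -62 mm beside the side plate to its free end on the +y side; this point is at y = 0. A hanging roll's centre is about 8 mm below the axis.
- spindle_tip (a point): free end of the spindle, 62 mm in +y from spindle_mid; it carries an end cap of 16 mm diameter, 5 mm long
- dancer: carriage on two rods that slides out of the spring housing towards the unwinder's -x, up to 80 mm; a spring draws it back (about 6 N at home, 0.9 N more per 10 mm). It carries a grey idler roller (top 59 mm above the table, axis 44 mm behind the pull bar) and, on two arms, the pull bar. Axes as the unwinder's.
- dancer_handle (a point): centre of the dancer's pull bar, a level rubber-covered bar of 14 mm diameter, 76 mm clear between the two arms, along the unwinder's y axis, 92 mm above the table; free above, and below for 25 mm. It moves with the dancer.
- dancer_pointer (a point): tip of the dancer's pointer, over the scale at the left of the dancer; it moves with the dancer
- index_clip: the index clip, a small dark clip with a thumb screw clamped on the scale bar left of the dancer, at a different place along the scale each time; its origin is the tip of its tooth, the mark. The dancer is at the mark when pointer and tooth tip are level along the unwinder's x axis. Axes as the unwinder's; it is fixed.
- bottle: small brown dropper bottle, 33 mm diameter, 102 mm high, standing on the table at the right of the work; origin at the centre of its foot, z up. A bystander.
- carton: small brown carton, 105 x 68 x 40 mm, on the table at the right; origin at the centre of its underside, z up. A bystander.
Things that resemble listed ones, but are neither listed nor needed, are in the scene too. Leave any red look-alike of the label_roll alone.

How it is judged:
On the way, in this order (a step that is already met when the one before it is completed fails the run):
1. the label roll hangs on the spindle, let go (x of roll_center in the frame of spindle_mid between -0.012 and 0.012 m and y of roll_center in the frame of spindle_mid between -0.05 and 0.045 m and z of roll_center in the frame of spindle_mid between -0.015 and 0 m and contact force between the fingers and label_roll below 0.05 N and contact force between label_roll and unwinder above 0.3 N), for 0.2 s.
2. the dancer is pulled out so that its pointer stands at the tooth of the index clip, held by the fingers (x of dancer_pointer in the frame of index_clip between -0.004 and 0.004 m and contact force between the fingers and dancer above 3 N), for 0.5 s.
At the end, for the whole second after the job is handed in: Through the last second the fingers hold the dancer (over 3 N), still, its pointer within 4 mm of the tooth along the slide; the label roll hangs at rest and untouched on the spindle between flange and cap, its centre 0 to 15 mm below and within 12 mm fore and aft of the axis, axes within 0.2 rad (all of step 2 and linear speed of dancer below 0.01 m/s and x of roll_center in the frame of spindle_mid between -0.012 and 0.012 m and y of roll_center in the frame of spindle_mid between -0.05 and 0.045 m and z of roll_center in the frame of spindle_mid between -0.015 and 0 m and angle between the z axis of label_roll and the y axis of unwinder, either way round below 0.2 rad and contact force between the arm and label_roll below 0.05 N and contact force between label_roll and unwinder above 0.3 N and linear speed of label_roll below 0.03 m/s); the arm keeps its last pose, push and grip.
It fails at once if the tape roll was moved in the rest or taken out (distance of tape_roll from where it was at the start of the episode above 0.03 m).
It fails at once if the bottle was knocked over (angle between bottle's own z axis and vertical above 0.5 rad).
It fails at once if the carton was knocked away (distance of carton from where it was at the start of the episode above 0.05 m).
It also fails if it takes over 58 s, if anything falls off the work surface, if the arm or the gripper's body presses on something with over 40 N, if the wrist force passes 120 N, or if a joint passes its speed limit or range.

## Working session

There is one attempt and no reset: what is moved stays moved. The work goes in short steps, Python scripts to look and compute and a tool call to move; the robot and the scene stay as the last step left them, time stands still between calls to the robot, and variables do not carry over. Pictures are saved under pics/ and viewed, at most 10 in all, crops included, and the job is handed in when it is done.

Besides the shell and the picture viewer there is one more tool, called as name(argument=value, ...) on one line, values as JSON. apply_moves: Moves the arm, as the interface text tells. Its arguments: {"type":"object","properties":{"plan":{"type":"array","items":{"type":"number"}},"gripper":{"type":"number"},"squeeze":{"type":"number"}},"required":["plan"]}

```bash
mkdir -p pics; cat > h.py <<'E'
import numpy as np, cv2
from rig import bot
from scipy.spatial.transform import Rotation as R
def snap(n,f):
    im=bot.snapshot(n); cv2.imwrite('pics/'+f,cv2.cvtColor(im,cv2.COLOR_RGB2BGR)); return im
def K(n):
    c=bot.camera_info(n); f=210/np.tan(np.radians(c['vfov'])/2)
    return np.array([[f,0,c['cx']],[0,f,c['cy']],[0,0,1.]]),np.array([c['k1'],0,0,0.]),np.array(c['rvec'],float),np.array(c['tvec'],float)
def ray(n,uv):
    k,d,r,t=K(n); p=cv2.undistortPoints(np.array([[uv]],float),k,d)[0,0]
    M=R.from_rotvec(r).as_matrix(); v=M.T@np.array([p[0],p[1],1]); return -M.T@t, v/np.linalg.norm(v)
def onz(n,uv,z):
    o,v=ray(n,uv); return o+v*(z-o[2])/v[2]
def proj(n,p):
    k,d,r,t=K(n); return cv2.projectPoints(np.array(p,float).reshape(-1,1,3),r,t,k,d)[0][:,0]
def tri(a,b):
    o1,v1=ray('scene',a);o2,v2=ray('top',b)
    s=np.linalg.lstsq(np.c_[v1,-v2],o2-o1,rcond=None)[0]
    p,q=o1+v1*s[0],o2+v2*s[1]; return (p+q)/2,np.linalg.norm(p-q)
E
python3 - <<'E'
from h import *
for n in('scene','top'):
    snap(n,n+'0.png'); c=bot.camera_info(n); print(c, ray(n,(280,210)))
print(bot.read_state())
E
```

```text
{'vfov': 43.34293843006017, 'cx': 277.76066988104077, 'cy': 205.88562563474292, 'k1': 0.03394497562662275, 'rvec': array([ 1.99324988, -1.03209709,  0.52598968]), 'tvec': array([-0.33864663,  0.3276604 ,  1.43024177])} (array([-0.59420215, -0.83997551,  1.09954506]), array([ 0.66041533,  0.46491086, -0.58966897]))
{'vfov': 44.36731990847087, 'cx': 285.9761102606761, 'cy': 208.5615957805597, 'k1': 0.03263692346145881, 'rvec': array([ 2.13512337, -2.13272725,  0.18387949]), 'tvec': array([-0.02261454,  0.50597654,  1.38834056])} (array([ 0.26443996, -0.01882993,  1.4538673 ]), array([ 0.16598709,  0.00935235, -0.98608358]))
{'clock': 0.1, 'joint_pos': array([ 1.24782609,  0.68987919, -0.19453861,  1.56622656,  0.15729197,
        0.90249463, -0.21507817]), 'joint_vel': array([-0.00042795, -0.00266876, -0.00026932, -0.00367738,  0.00088919,
       -0.00011919, -0.00103154]), 'tau': array([-3.52605624e-03, -5.28504038e+01, -1.27174862e+00, -1.53838581e+01,
       -5.25888882e-02,  1.97655012e-03,  5.06327490e-05]), 'position': array([ 0.21805667, -0.58513029,  0.23800735]), 'eef_rot': array([ 9.84121811e-01,  1.77492557e-01, -1.92963632e-04, -7.85092135e-04]), 'contact_force': array([-0.59562291,  0.12475628, -0.01053584]), 'ft_torque': array([-0.03632808,  0.06152532,  0.03647704]), 'grasp_force': 0.0, 'finger_gap': 1.0002674442885746}
```

View pics/scene0.png

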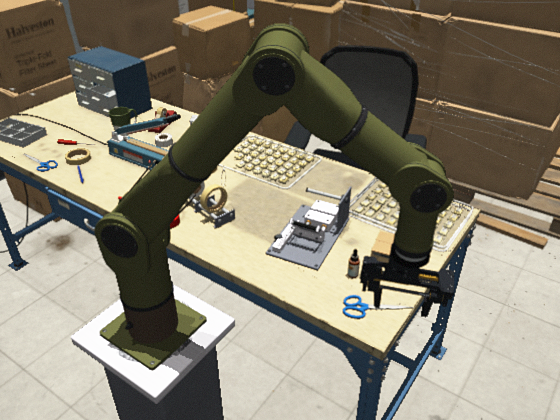

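View pics/top0.png

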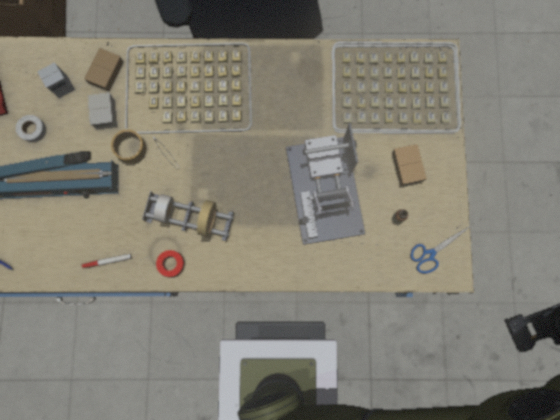

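```bash
python3 - <<'E'
from h import *
t=cv2.imread('pics/top0.png'); s=cv2.imread('pics/scene0.png')
def crop(i,x,y,w,h,k): return cv2.resize(i[y:y+h,x:x+w],None,fx=k,fy=k,interpolation=cv2.INTER_CUBIC)
# unwinder top (5x): x 280..370,y 120..250 -> 415x598 ; rest top (4x): x140..240,y 185..245 ; scene unwinder 
c=np.zeros((600,800,3),np.uint8)
def put(i,x,y): c[y:y+i.shape[0],x:x+i.shape[1]]=i
put(crop(t,280,122,80,124,4.8),0,0)
put(crop(t,140,187,100,55,4),390,0)
put(crop(s,262,180,100,92,4),390,225)
cv2.imwrite('pics/m1.png',c)
E
```

```text
(no output)
```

View pics/m1.png

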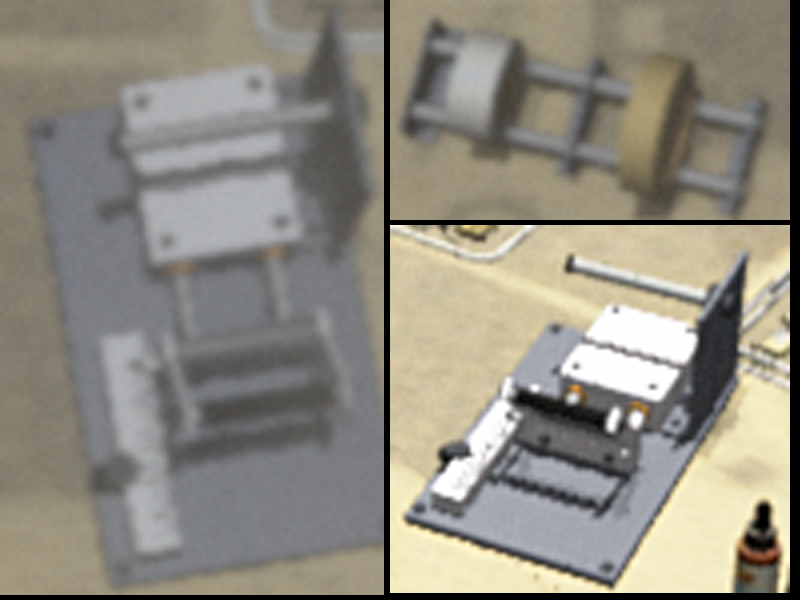

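Label roll candidates (top view): the white roll on its rim in the rest at about (160,207), the white roll lying flat at (30,127) and the red ring at (170,263). The first fits, as it stands on its rim in a rest bay, and the crop confirms it. The spindle runs from about (307,151) to (349,145), the pull bar is near (335,205), and the clip is near (303,220).

```bash
cat > est.py <<'E'
from h import *
tip=onz('top',(307.2,151.3),.115); fl=onz('top',(348.5,145.2),.115)
yd=(tip-fl); L=np.linalg.norm(yd); yd/=L; xd=np.array([yd[1],-yd[0],0])
mid=tip-.062*yd; bar=onz('top',(280+263/4.8,122+401/4.8),.092)
uw=mid.copy(); uw[2]=0
U=np.c_[xd,yd,[0,0,1]]
E
python3 - <<'E'
from est import *
print('spindle L',L,'tip',tip,'mid',mid,'yaw',np.degrees(np.arctan2(xd[1],xd[0])))
print('bar',bar,'in unw',U.T@(bar-mid))
for n,p in dict(TL=(36,128),BL=(112,583)).items(): print(n,U.T@(onz('top',(280+p[0]/4.8,122+p[1]/4.8),.01)-uw))
t=cv2.imread('pics/top0.png'); hsv=cv2.cvtColor(t,cv2.COLOR_BGR2HSV)
m=np.zeros(t.shape[:2],np.uint8); m[190:228,148:176]=((hsv[190:228,148:176,1]<45)&(hsv[190:228,148:176,2]>120))*255
n,l,st,ce=cv2.connectedComponentsWithStats(m); i=1+st[1:,4].argmax(); print(st[i],ce[i])
cs=np.argwhere(l==i)[:,::-1].astype(np.float32); r=cv2.minAreaRect(cs); print(r,cv2.boxPoints(r))
# rods dir from plate ends (crop 4x): 
a=[onz('top',(140+(x-390)/4,187+y/4),.035) for x,y in((420,110),(738,184))]; d=a[1]-a[0]; print('rod len/dir',np.linalg.norm(d),np.degrees(np.arctan2(d[1],d[0])))
a=[onz('top',(140+(x-390)/4,187+y/4),.035) for x,y in((432,44),(752,117))]; d=a[1]-a[0]; print('rod len/dir',np.linalg.norm(d),np.degrees(np.arctan2(d[1],d[0])))
s=cv2.imread('pics/scene0.png')
mt=onz('top',ce[i],.09); print('roll top approx',mt)
def crop(i,x,y,w,h,k): return cv2.resize(i[y:y+h,x:x+w],None,fx=k,fy=k,interpolation=cv2.INTER_CUBIC)
c=np.zeros((600,800,3),np.uint8)
def put(i,x,y): c[y:y+i.shape[0],x:x+i.shape[1]]=i
put(crop(s,170,165,75,70,5),0,0); put(crop(t,145,188,40,40,10),400,0)
put(crop(t,298,185,25,55,7),400,402-200+210-12) if 0 else put(crop(t,298,188,48,26,8),400,400)
put(crop(s,262,258,75,40,5),0,360)
for p in proj('scene',[mt]): cv2.circle(c,tuple(np.int32((p-[170,165])*5)),3,(0,0,255),1)
cv2.imwrite('pics/m2.png',c)
E
```

```text
spindle L 0.1125857933281853 tip [ 0.64989897 -0.07878376  0.115     ] mid [ 0.65930699 -0.1400658   0.115     ] yaw 8.727904924856626
bar [ 0.50601951 -0.15301574  0.092     ] in unw [-0.15347748  0.0104602  -0.023     ]
TL [0.04555175 0.10802369 0.01      ]
BL [-0.23378376  0.10575298  0.01      ]
[148 193  23  27 367] [159.47956403 205.67574932]
((158.29412841796875, 205.3235321044922), (18.190170288085938, 25.223703384399414), 14.03624439239502) [[146.41177 215.35294]
 [152.52942 190.88235]
 [170.17648 195.29413]
 [164.05884 219.76471]]
rod len/dir 0.2277260803033841 -103.10622247635028
rod len/dir 0.2301937429738705 -102.90302648255506
roll top approx [0.50536107 0.31739112 0.09      ]Traceback (most recent call last):
  File "<stdin>", line 18, in <module>
  File "<stdin>", line 16, in put
ValueError: could not broadcast input array from shape (208,384,3) into shape (200,384,3)
```

```bash
python3 - <<'E'
from est import *
t=cv2.imread('pics/top0.png'); s=cv2.imread('pics/scene0.png')
mt=np.array([.505,.317,.09])
def crop(i,x,y,w,h,k): return cv2.resize(i[y:y+h,x:x+w],None,fx=k,fy=k,interpolation=cv2.INTER_CUBIC)
c=np.zeros((600,800,3),np.uint8)
def put(i,x,y): c[y:y+i.shape[0],x:x+i.shape[1]]=i
put(crop(s,170,165,75,70,5),0,0); put(crop(t,148,190,28,28,10),400,0)
put(crop(t,298,136,60,24,6),400,290)   # spindle
put(crop(t,310,188,50,26,6),400,440)   # bar
put(crop(s,290,180,70,45,5),0,355)     # spindle scene
for p in proj('scene',[mt]): cv2.circle(c,tuple(np.int32((p-[170,165])*5)),3,(0,0,255),1)
for p in proj('scene',[tip,mid,mid-.062*yd]): cv2.circle(c,tuple(np.int32((p-[290,180])*5+[0,355])),3,(0,0,255),1)
for p in proj('top',[tip,mid,mid-.062*yd]): cv2.circle(c,tuple(np.int32((p-[298,136])*6+[400,290])),3,(0,0,255),1)
cv2.imwrite('pics/m2.png',c)
E
```

```text
(no output)
```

View pics/m2.png

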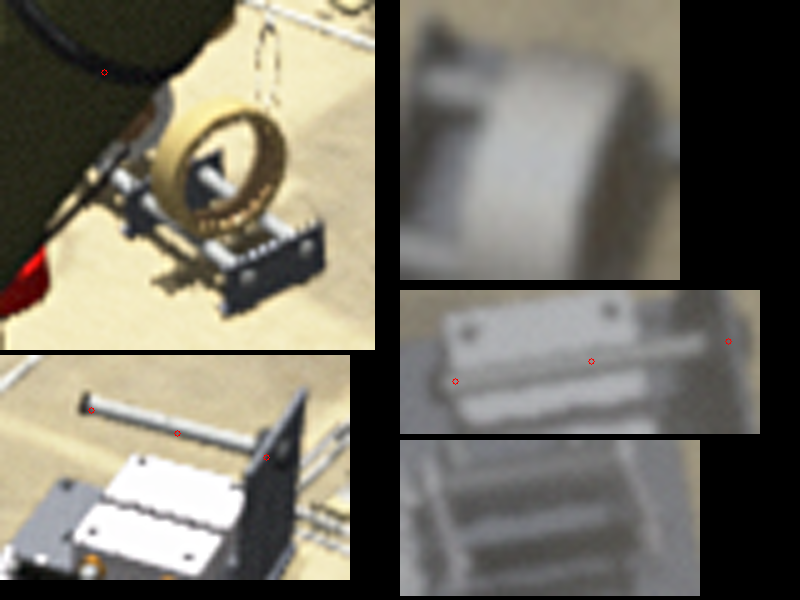

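The picture shows the spindle tip about 7 mm further out than first estimated (cap end at scene (306,190)). The label roll's rim spans top-view columns 155–167 and rows 195–222. The arm hides that roll in the scene view, so I'll move now and look again.

```bash
cat >> h.py <<'E'
def rows(pts,n=None,cur=None,dp=2):
    """pts: list of (pos,yaw_deg of tool y); prints rows in tool units, tracking rounding"""
    s=bot.read_state(); p=np.array(s['position']) if cur is None else np.array(cur[0],float)
    M=R.from_quat(s['eef_rot'])
    if cur is not None: M=down(cur[1])
    for i,(q,yaw) in enumerate(pts):
        T=down(yaw); q=np.array(q,float)
        dv=(M.inv()*T).as_rotvec(); k=n or int(np.ceil(max(np.linalg.norm(q-p)/.056,np.degrees(np.linalg.norm(dv))/7.6)))
        k=max(k,1)
        for j in range(k):
            f=1/(k-j); rv=(M.inv()*T).as_rotvec()*f; sh=M.inv().apply((q-p)*f)
            sr=np.round(sh/.06,dp); rr=np.round(np.degrees(rv)/8,dp)
            p=p+M.apply(sr*.06); M=M*R.from_rotvec(np.radians(rr*8))
            print(', '.join('%g'%(v+0) for v in np.r_[sr,rr]))
        print('--',p.round(4))
def down(yaw):
    a=np.radians(yaw); y=np.array([np.cos(a),np.sin(a),0]); z=np.array([0,0,-1.]); return R.from_matrix(np.c_[np.cross(y,z),y,z])
E
python3 - <<'E'
from est import *
print('roll',onz('top',(161.1,207.5),.10))
p=onz('top',(161.1,207.5),.10)
rows([((.46,-.3,.26),-40),((.50,.0,.26),-13),((p[0],p[1],.24),-13)])
E
```

```text
roll [0.49867074 0.31042464 0.1       ]
0.78, -0.43, -0.05, 0, 0, -0.53
0.81, -0.38, -0.05, 0, 0, -0.53
0.83, -0.32, -0.05, 0, 0, -0.53
0.85, -0.25, -0.05, 0, 0, -0.53
0.87, -0.19, -0.05, 0, 0, -0.52
0.88, -0.13, -0.06, -0.01, 0, -0.53
0.89, -0.06, -0.05, 0, 0, -0.52
-- [ 0.4598 -0.2998  0.2599]
0.71, -0.45, 0, 0, 0, -0.56
0.74, -0.39, 0, 0, 0, -0.56
0.77, -0.34, 0, 0, 0, -0.56
0.8, -0.27, 0, 0, 0, -0.57
0.81, -0.21, 0, 0, 0, -0.56
0.83, -0.14, 0, 0, 0, -0.57
-- [ 5.003e-01 -1.000e-04  2.600e-01]
0.84, -0.2, 0.06, 0, 0, 0
0.84, -0.2, 0.06, 0, 0, 0
0.84, -0.2, 0.05, 0, 0, 0
0.84, -0.2, 0.06, 0, 0, 0
0.84, -0.19, 0.05, 0, 0, 0
0.84, -0.2, 0.06, 0, 0, 0
-- [0.4987 0.3107 0.2398]
```

apply_moves(plan=[0.78, -0.43, -0.05, 0, 0, -0.53, 0.81, -0.38, -0.05, 0, 0, -0.53, 0.83, -0.32, -0.05, 0, 0, -0.53, 0.85, -0.25, -0.05, 0, 0, -0.53, 0.87, -0.19, -0.05, 0, 0, -0.53], gripper=1)

```text
clock: 0.72
position: [0.3919, -0.3805, 0.2536]
eef_rot: [0.934, 0.357, -0.0, -0.0]
contact_force: [0.6, -1.0, 0.6]
finger_gap: 1.0
grasp_force: 0.0
```

apply_moves(plan=[0.88, -0.13, -0.05, 0, 0, -0.53, 0.89, -0.06, -0.05, 0, 0, -0.53, 0.71, -0.45, 0, 0, 0, -0.56, 0.74, -0.39, 0, 0, 0, -0.56, 0.77, -0.34, 0, 0, 0, -0.56])

```text
clock: 1.35
position: [0.4794, -0.1488, 0.2595]
eef_rot: [0.849, 0.528, -0.0, -0.0]
contact_force: [0.6, -0.0, -0.5]
finger_gap: 1.003
grasp_force: 0.0
```

apply_moves(plan=[0.8, -0.27, 0, 0, 0, -0.56, 0.81, -0.21, 0, 0, 0, -0.56, 0.83, -0.14, 0, 0, 0, -0.56, 0.84, -0.2, 0, 0, 0, 0, 0.84, -0.2, 0, 0, 0, 0])

```text
clock: 1.98
position: [0.4988, 0.1047, 0.2594]
eef_rot: [0.783, 0.622, -0.0, -0.0]
contact_force: [0.3, -0.0, -0.4]
finger_gap: 1.001
grasp_force: 0.0
```

```bash
python3 - <<'E'
from est import *
s=bot.read_state(); print(s['clock'],s['position'],s['joint_pos'],R.from_quat(s['eef_rot']).as_matrix()[:,1])
s=snap('scene','s1.png');t=snap('top','t1.png')
s=s[...,::-1];t=t[...,::-1]
def crop(i,x,y,w,h,k): return cv2.resize(i[y:y+h,x:x+w],None,fx=k,fy=k,interpolation=cv2.INTER_CUBIC)
c=np.zeros((600,800,3),np.uint8)
def put(i,x,y): c[y:y+i.shape[0],x:x+i.shape[1]]=i
put(crop(s,160,165,78,60,5),0,0); put(crop(t,140,185,50,42,8),400,0)
put(crop(s,262,205,80,60,5),0,300)
put(crop(t,296,182,60,42,6),400,340)
cv2.imwrite('pics/m3.png',c)
E
```

```text
1.975 [0.49878262 0.10468104 0.25942254] [-0.01570023  0.53446329 -0.44073611  1.87488024  0.30791722  0.79982617
 -0.84659715] [ 9.74323062e-01 -2.25154188e-01 -4.02539674e-04]
```

View pics/m3.png

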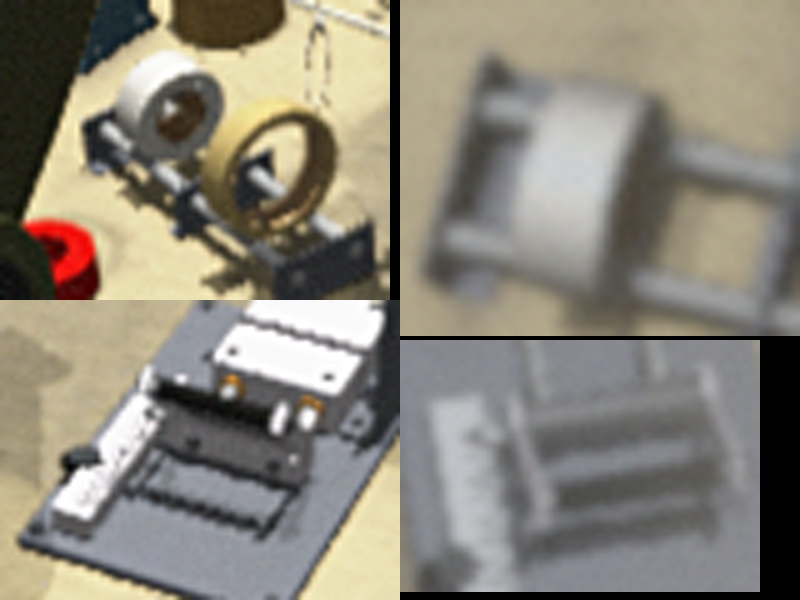

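```bash
python3 - <<'E'
from est import *
a=np.radians(-103); ax=np.array([np.cos(a),np.sin(a),0])  # toward tape
f=tri((196.8,187.4),(165,208.9)); print('face tri',f)
print('eq',onz('top',(162.8,208.4),.066),'summit',onz('top',(161.75,208.4),.103))
for zc in(.060,.066,.072):
  c=onz('scene',(196.8,187.4),zc); print(zc,'centre from scene',c-ax*.015)
# bar
print('bar tri',tri((262+210/5,205+(403-300)/5),(296+227/6,182+(480-340)/6)))
print('tip tri',tri((306.4,189.6),(305.5,151.5)))
c=onz('top',(162.8,208.4),.066)
for zc in (.066,):
  c[2]=zc
  print(proj('scene',[c+ax*.015,c+ax*.015+[0,0,.037],c-ax*.015+[0,0,.037],c+ax*.015-[0,0,.037]]))
E
```

```text
face tri (array([0.50650523, 0.30403508, 0.06046455]), np.float64(0.014242749850616115))
eq [0.50206813 0.31397284 0.066     ] summit [0.49572934 0.30787591 0.103     ]
0.06 centre from scene [0.5149164  0.31363469 0.06      ]
0.066 centre from scene [0.50853432 0.30706069 0.066     ]
0.072 centre from scene [0.50215223 0.30048669 0.072     ]
bar tri (array([ 0.50817725, -0.15226018,  0.09179791]), np.float64(0.004660852052916993))
tip tri (array([ 0.64752925, -0.07361499,  0.12006129]), np.float64(0.00102381456307472))
[[194.08810895 187.60649327]
 [193.07225208 178.75671509]
 [188.21721756 175.31232421]
 [195.07902236 196.25216464]]
```

```bash
python3 - <<'E'
from est import *
a=np.radians(-103); ax=np.array([np.cos(a),np.sin(a),0]); d=np.array([np.cos(np.radians(-13)),np.sin(np.radians(-13)),0])
for n,uv,z in (('rods','162.8,209.9',.03),('eq','162.8,208.4',.066),('summit','161.75,208.4',.103)):
    p=onz('top',tuple(map(float,uv.split(','))),z); print(n,p,'d',p@d,'ax',p@ax)
p=onz('scene',(196.8,187.4),.066)-ax*.015; print('scene d',p@d,'ax',p@ax)
s=cv2.imread('pics/s1.png'); h=cv2.cvtColor(s,cv2.COLOR_BGR2HSV)
m=((h[...,1]<50)&(h[...,2]>90)).astype(np.uint8); m[:172]=0;m[200:]=0;m[:,:178]=0;m[:,208:]=0
for y in range(172,200): print(y,''.join('#' if v else '.' for v in m[y,178:208]))
t=cv2.imread('pics/t1.png')
for y in range(190,228,2): print(y,t[y,148:180].max(1))
E
```

```text
rods [0.50397562 0.32243008 0.03      ] d 0.4185277738637688 ax -0.4275360657170274
eq [0.50206813 0.31397284 0.066     ] d 0.4185716385366559 ax -0.41886649607797927
summit [0.49572934 0.30787591 0.103     ] d 0.41376682290912475 ax -0.41149990984882245
scene d 0.4264269903391144 ax -0.4135860726223428
172 ..............................
173 ..............................
174 ..............................
175 .............######...........
176 ...........##########.........
177 ..........###########.........
178 ........###############.......
179 ........###############.......
180 .......############....#......
181 ......###########....##..#....
182 ......#########......##..#....
183 ......########................
184 .....########.................
185 .....########..##.............
186 ...#########..####.......##...
187 ..##.######...###.............
188 #.....#####...................
189 ...##.####..#............#....
190 ..####..##............#.......
191 ..#####..#.##.........#.#.....
192 ...#####....#........#........
193 ....#########..........#......
194 ......###.#..#.......
[... 2049 characters left out ...]
 152 154 160 171 176 178]
218 [ 94 103 108 109 108 112 122 125 133 132 139 139 146 145 150 143 123  98
  85  86  89  97 108 116 128 145 149 155 161 171 178 175]
220 [125 132 131 127 134 143 142 134 128 122 118 116 115 120 119 120 107  92
  87  85  95 119 134 144 155 158 156 153 156 159 157 153]
222 [137 138 140 143 154 164 169 168 171 167 159 147 127 112 100  98  95  87
  87  90  89  93 104 114 122 129 137 142 149 150 157 158]
224 [154 154 160 167 169 171 172 175 176 178 172 163 137 117 110 101 102 102
 100 100  97 106 114 117 117 110 111 110 107 107 112 117]
226 [162 163 165 170 175 176 173 176 178 178 177 166 156 143 131 131 129 128
 125 115 119 132 155 166 166 168 163 160 155 149 136 131]
```

Roll centre is about (0.501, 0.309, 0.066): the rods and the silhouette agree on it. I'll go above it, then down.

```bash
python3 - <<'E'
from est import *
rows([((.5014,.3091,.2),-13),((.5014,.3091,.048),-13)])
E
```

```text
0.81, -0.16, 0.25, 0, -0.01, 0.02
0.81, -0.17, 0.25, 0, -0.01, 0.02
0.81, -0.17, 0.26, 0, -0.01, 0.02
0.8, -0.17, 0.25, 0, -0.01, 0.02
-- [0.5015 0.309  0.2001]
0, 0, 0.84, 0, 0, 0
0, 0, 0.85, 0, 0, 0
0, 0, 0.84, 0, 0, 0
-- [0.5014 0.309  0.0483]
```

apply_moves(plan=[0.81, -0.17, 0.25, 0, 0, 0, 0.81, -0.17, 0.25, 0, 0, 0, 0.81, -0.17, 0.26, 0, 0, 0, 0.8, -0.17, 0.25, 0, 0, 0, 0, 0, 0, 0, 0, 0])

```text
clock: 2.7
position: [0.5009, 0.3055, 0.1977]
eef_rot: [0.781, 0.625, -0.0, -0.002]
contact_force: [-0.5, -1.1, 0.2]
finger_gap: 0.999
grasp_force: 0.0
```

apply_moves(plan=[0, 0, 0.6, 0, 0, 0, 0, 0, 0.6, 0, 0, 0, 0, 0, 0.4, 0, 0, 0, 0, 0, 0.2, 0, 0, 0, 0, 0, 0, 0, 0, 0])

```text
clock: 3.32
position: [0.503, 0.3001, 0.0908]
eef_rot: [0.783, 0.622, -0.001, 0.0]
contact_force: [0.3, -0.2, -0.1]
finger_gap: 1.001
grasp_force: 0.0
```

```bash
python3 - <<'E'
from est import *
s=bot.read_state(); print(s['clock'],s['position'],s['contact_force'])
s=snap('scene','s2.png')[...,::-1];t=snap('top','t2.png')[...,::-1]
def crop(i,x,y,w,h,k): return cv2.resize(i[y:y+h,x:x+w],None,fx=k,fy=k,interpolation=cv2.INTER_CUBIC)
c=np.zeros((400,800,3),np.uint8)
def put(i,x,y): c[y:y+i.shape[0],x:x+i.shape[1]]=i
put(crop(s,160,150,66,66,6),0,0); put(crop(t,135,180,66,66,6),400,0)
cv2.imwrite('pics/m4.png',c)
E
```

```text
3.325 [0.5029567  0.30010292 0.09075471] [ 0.25557177 -0.16904599 -0.0554698 ]
```

View pics/m4.png

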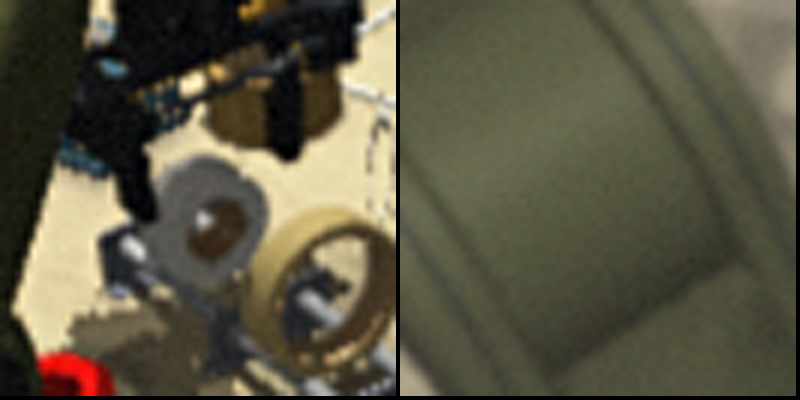

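The left fingertip shows at crop (145,218) and the right at (290,158), straddling the roll, whose face centre is at about (213,222). The y position fell short by 9 mm, so I'll correct that.

```bash
python3 - <<'E'
from est import *
s=bot.read_state(); p=s['position']; d=R.from_quat(s['eef_rot']).as_matrix()[:,1]
print(proj('scene',[p,p+d*.053,p-d*.053,p+d*.044,p-d*.044]))
rows([((.5018,.3095,p[2]),-13),((.5018,.3095,.048),-13)],n=1)
E
```

```text
[[193.93605062 180.63778802]
 [206.36422821 175.20895332]
 [181.10958599 186.23772212]
 [204.28098602 176.11914003]
 [183.31663743 185.27434865]]
0.13, -0.06, 0, 0.01, -0.01, 0
-- [0.5018 0.3096 0.092 ]
0, 0, 0.73, 0, 0, 0
-- [0.5018 0.3096 0.0482]
```

apply_moves(plan=[0.15, -0.06, 0, 0, 0, 0, 0, 0, 0.25, 0, 0, 0, 0, 0, 0.25, 0, 0, 0, 0, 0, 0.22, 0, 0, 0, 0, 0, 0, 0, 0, 0])

```text
clock: 4.05
position: [0.5005, 0.31, 0.0462]
eef_rot: [0.783, 0.623, -0.002, 0.0]
contact_force: [0.4, -0.0, 0.1]
finger_gap: 0.997
grasp_force: 0.0
```

```bash
python3 - <<'E'
from est import *
print(bot.read_state()['position'],bot.read_state()['contact_force'])
rows([((.5018,.311,.048),-13)],n=1)
E
```

```text
[0.50048956 0.30996593 0.0462285 ] [ 0.37009507 -0.01214585  0.11894063]
0.02, 0.02, -0.03, -0.01, 0.02, 0
-- [0.5019 0.3109 0.048 ]
```

Well placed and free of contact; close.

apply_moves(plan=[0, 0.02, 0, 0, 0, 0, 0, 0, 0, 0, 0, 0, 0, 0, 0, 0, 0, 0, 0, 0, 0, 0, 0, 0, 0, 0, 0, 0, 0, 0], gripper=0, squeeze=20)

```text
clock: 4.68
position: [0.5036, 0.3106, 0.0484]
eef_rot: [0.783, 0.622, 0.001, 0.0]
contact_force: [3.2, -0.9, 2.3]
finger_gap: 0.832
grasp_force: 20.0
```

apply_moves(plan=[0, 0, 0, 0, 0, 0, 0, 0, -0.4, 0, 0, 0, 0, 0, -0.6, 0, 0, 0, 0, 0, -0.8, 0, 0, 0, 0, 0, -0.8, 0, 0, 0])

```text
clock: 5.3
position: [0.5003, 0.3103, 0.2042]
eef_rot: [0.782, 0.623, -0.002, -0.001]
contact_force: [1.3, -0.2, -1.0]
finger_gap: 0.828
grasp_force: 20.0
```

```bash
cat >> est.py <<'E'
tip=tip+.006*yd; mid=mid+.006*yd
E
python3 - <<'E'
from est import *
s=bot.read_state(); print(s['clock'],s['position'],s['contact_force'],s['joint_pos'],mid)
# hover with roll centre (TCP+19mm up) on the axis, 110 mm out from mid
h=mid+yd*.125-[0,0,.019]
rows([((.56,.16,.16),8.7),(h,8.7)])
E
```

```text
5.3 [0.50034986 0.31033085 0.20421423] [ 1.32211979 -0.22491874 -1.01073915] [-0.41028844  0.70347552 -0.38689543  1.70428063  0.34304565  0.80569333
 -1.18032333] [ 0.65839654 -0.13413528  0.115     ]
-0.74, 0.51, 0.25, -0.01, 0, -0.9
-0.8, 0.41, 0.24, -0.01, 0.01, -0.9
-0.84, 0.31, 0.25, -0.01, 0, -0.9
-- [0.5598 0.1601 0.1598]
-0.75, 0.22, 0.27, 0, 0, 0
-0.75, 0.22, 0.27, 0, 0, 0
-0.76, 0.22, 0.26, 0, 0, 0
-0.75, 0.22, 0.27, 0, 0, 0
-- [ 0.6393 -0.0105  0.0957]
```

apply_moves(plan=[-0.74, 0.51, 0.25, 0, 0, -0.9, -0.8, 0.41, 0.24, 0, 0, -0.9, -0.84, 0.31, 0.25, 0, 0, -0.9, -0.75, 0.22, 0.27, 0, 0, 0, -0.75, 0.22, 0.27, 0, 0, 0])

```text
clock: 5.92
position: [0.6001, 0.0743, 0.1257]
eef_rot: [0.652, 0.759, -0.001, -0.002]
contact_force: [1.6, -0.2, -0.8]
finger_gap: 0.828
grasp_force: 20.0
```

apply_moves(plan=[-0.5, 0.15, 0.27, 0, 0, 0, -0.3, 0.15, 0.27, 0, 0, 0, 0, 0, 0, 0, 0, 0])

```text
clock: 6.3
position: [0.6253, 0.0296, 0.0928]
eef_rot: [0.653, 0.758, -0.001, -0.001]
contact_force: [-0.3, -0.1, -0.4]
finger_gap: 0.834
grasp_force: 20.0
```

```bash
python3 - <<'E'
from est import *
s=bot.read_state(); p=s['position']; print(s['clock'],p,R.from_quat(s['eef_rot']).as_matrix().round(3)); 
q=U.T@(p+[0,0,.019]-mid); print('assumed roll centre in spindle frame',q)
rows([(mid+yd*.115-[0,0,.019],8.7)])
s=snap('scene','s3.png')[...,::-1];t=snap('top','t3.png')[...,::-1]
x,y=np.int32(proj('scene',[tip])[0])
def crop(i,x,y,w,h,k): return cv2.resize(i[y:y+h,x:x+w],None,fx=k,fy=k,interpolation=cv2.INTER_CUBIC)
c=np.zeros((500,800,3),np.uint8)
def put(i,x,y): c[y:y+i.shape[0],x:x+i.shape[1]]=i
ox,oy=x-45,y-35; put(crop(s,ox,oy,90,80,6),0,0); put(crop(t,275,120,60,70,4),545,0)
pc=p+[0,0,.019]
print('off',ox,oy)
for P in (tip,mid,pc+yd*.015,pc-yd*.015): 
    a=proj('scene',[P])[0]; print(a); cv2.circle(c,tuple(np.int32((a-[ox,oy])*6)),3,(0,0,255),1)
cv2.imwrite('pics/m5.png',c)
E
```

```text
6.3 [0.62526615 0.02956412 0.09283152] [[-0.148  0.989 -0.004]
 [ 0.989  0.148 -0.   ]
 [ 0.    -0.004 -1.   ]]
assumed roll centre in spindle frame [-0.00790662  0.16683106 -0.00316848]
-0.86, 0.13, -0.05, -0.03, 0, -0.02
-- [ 0.6406 -0.0203  0.0958]
off 261 155
[306.55156477 190.55488523]
[323.81512672 195.24798545]
[273.38169764 183.73605247]
[281.2871299  185.90040475]
```

View pics/m5.png

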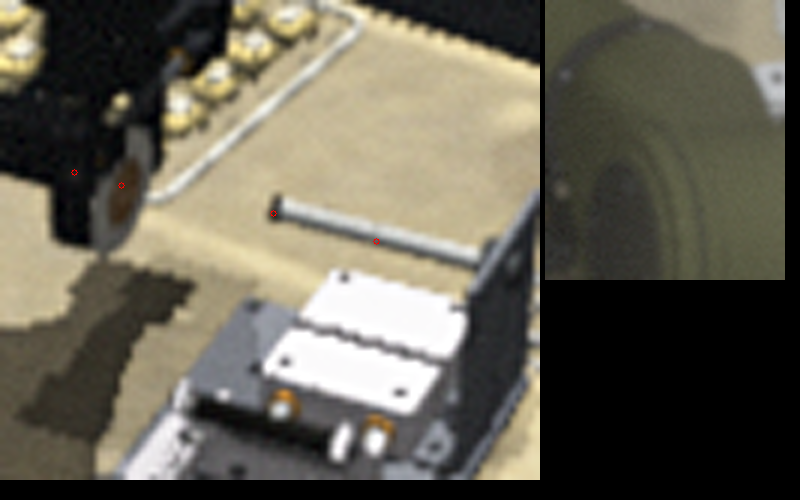

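The roll's near-face hole is at about crop (123,191). The spindle cap is at (276,209) and its axis extrapolates to (123,171) there. Compared with the model, the roll needs about 2 mm more height and 1 mm more in x.

```bash
python3 - <<'E'
from est import *
b=mid+xd*.001+np.array([0,0,.002-.019])
rows([(b+yd*.105,8.7)],n=3); rows([(b+yd*.005,8.7)],n=5,cur=(b+yd*.105,8.7))
E
```

```text
-0.36, 0.04, -0.02, 0, -0.01, 0
-0.36, 0.05, -0.02, 0, 0, 0
-0.37, 0.04, -0.02, 0, -0.01, 0
-- [ 0.6433 -0.0305  0.0983]
-0.33, 0, 0, 0, 0, 0
-0.33, 0, 0, 0, 0, 0
-0.34, 0, 0, 0, 0, 0
-0.33, 0, 0, 0, 0, 0
-0.34, 0, 0, 0, 0, 0
-- [ 0.6586 -0.1292  0.098 ]
```

apply_moves(plan=[-0.36, 0.05, -0.02, 0, 0, 0, -0.36, 0.04, -0.02, 0, 0, 0, -0.37, 0.04, -0.02, 0, 0, 0, 0, 0, 0, 0, 0, 0, 0, 0, 0, 0, 0, 0])

```text
clock: 7.02
position: [0.6436, -0.0301, 0.0989]
eef_rot: [0.651, 0.759, 0.001, -0.001]
contact_force: [0.0, 0.1, -0.4]
finger_gap: 0.831
grasp_force: 20.0
```

```bash
python3 - <<'E'
from est import *
s=bot.read_state(); p=s['position']; print(p,'sp frame',U.T@(p+[0,0,.019]-mid))
s=snap('scene','s4.png')[...,::-1].copy(); h=cv2.cvtColor(s,cv2.COLOR_BGR2HSV)
pc=p+[0,0,.019]-yd*.015; a=proj('scene',[pc,tip]); print('model face, tip',a)
x,y=np.int32(a[0]); m=((h[...,0]<18)&(h[...,1]>90)&(h[...,2]>25)&(h[...,2]<140)).astype(np.uint8)
for v in range(y-9,y+11): print(v,''.join('#' if k else '.' for k in m[v,x-12:x+14]), x-12)
# spindle centre line: bright bar between cap and plate
for u in range(310,336,5):
    col=h[185:206,u].astype(int); print(u,[ (185+i,c[1],c[2]) for i,c in enumerate(col) if c[1]<40 and c[2]>90])
E
```

```text
[ 0.64361237 -0.0300787   0.09891633] sp frame [0.00117681 0.105095   0.00291633]
model face, tip [[299.04168257 187.56725889]
 [306.55156477 190.55488523]]
178 .......................... 287
179 .......................... 287
180 .......................... 287
181 .......................... 287
182 .......................... 287
183 .......................... 287
184 ............##............ 287
185 ............###........... 287
186 ...........####........... 287
187 ............##............ 287
188 ...........###............ 287
189 .............#............ 287
190 ..........####............ 287
191 ..........###............. 287
192 ..........###............. 287
193 ...........#.............. 287
194 .......................... 287
195 .......................... 287
196 .......................... 287
197 .......................... 287
310 [(189, np.int64(16), np.int64(188)), (190, np.int64(3), np.int64(149)), (191, np.int64(14), np.int64(92))]
315 [(190, np.int64(13), np.int64(180)), (191, np.int64(2), np.int64(164)), (192, np.int64(10), np.int64(101)), (201, np.int64(36), 
[... 532 characters left out ...]
4(31), np.int64(206)), (193, np.int64(5), np.int64(224)), (194, np.int64(4), np.int64(180)), (195, np.int64(5), np.int64(99)), (202, np.int64(3), np.int64(247)), (203, np.int64(2), np.int64(254)), (204, np.int64(1), np.int64(251)), (205, np.int64(1), np.int64(251))]
330 [(194, np.int64(11), np.int64(218)), (195, np.int64(1), np.int64(197)), (196, np.int64(11), np.int64(115)), (203, np.int64(4), np.int64(240)), (204, np.int64(2), np.int64(252)), (205, np.int64(2), np.int64(252))]
335 [(195, np.int64(13), np.int64(224)), (196, np.int64(4), np.int64(211)), (197, np.int64(9), np.int64(141)), (198, np.int64(21), np.int64(95)), (204, np.int64(15), np.int64(238)), (205, np.int64(3), np.int64(247))]
```

```bash
python3 - <<'E'
from est import *
b=proj('scene',[tip,tip+xd*.01,tip+[0,0,.01],tip+yd*.01]); print('d per 10mm x,z,y',(b[1:]-b[0]).round(2))
b=proj('top',[tip,tip+xd*.01,tip+[0,0,.01],tip+yd*.01]); print('top',(b[1:]-b[0]).round(2))
t=cv2.imread('pics/top0.png'); g=t.max(2)
for u in range(308,348,4): print(u,'model row',round(float(np.interp(u,*[proj('top',[tip,mid-.06*yd])[:,k] for k in(0,1)])),1),'from140:',g[140:160,u])
E
```

```text
d per 10mm x,z,y [[ 1.22 -1.5 ]
 [ 0.09 -2.5 ]
 [-2.74 -0.75]]
top [[-0.58 -3.56]
 [ 0.15 -1.04]
 [-3.68  0.54]]
308 model row 151.2 from140: [159 157 143 134 149 168 175 176 167 152 146 146 133 131 147 150 144 122
 104  97]
312 model row 150.6 from140: [174 172 173 175 177 177 177 172 156 147 147 136 136 156 170 177 174 161
 129 110]
316 model row 150.0 from140: [176 178 180 178 178 179 177 165 152 146 140 132 141 165 176 177 164 131
 111 116]
320 model row 149.4 from140: [180 175 179 181 178 178 171 154 149 145 136 139 164 177 177 175 159 129
 111 121]
324 model row 148.8 from140: [181 181 180 181 181 170 158 151 148 137 129 148 170 179 176 158 127 111
 120 138]
328 model row 148.2 from140: [180 181 182 183 177 165 154 150 141 131 138 168 178 177 166 128 112 114
 141 166]
332 model row 147.6 from140: [146 168 176 181 172 155 150 146 135 134 163 179 180 178 161 130 112 120
 139 166]
336 model row 147.0 from140: [155 162 169 172 162 151 148 138 131 148 168 178 177 162 129 111 116 135
 164 176]
340 model row 146.5 from140: [110 109 118 124 135 143 144 126 117 121 125 128 127 120 113 109 111 118
 134 144]
344 model row 145.9 from140: [ 87  89  93 115 136 146 132 112 101  99 100  98 100  94  90  90  89  93
  95  92]
```

```bash
python3 - <<'E'
from est import *
s=cv2.imread('pics/s4.png'); ox,oy=275,168
c=cv2.resize(s[oy:oy+45,ox:ox+66],None,fx=12,fy=12,interpolation=cv2.INTER_CUBIC)
for u,v in((315,191),(335,196.4),(299,186.7)): cv2.circle(c,(int((u+.5-ox)*12),int((v+.5-oy)*12)),3,(0,0,255),1)
cv2.circle(c,(int((299.5-ox)*12),int((189.2-oy)*12)),3,(255,0,0),1)
cv2.imwrite('pics/m6.png',c)
E
```

```text
(no output)
```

View pics/m6.png

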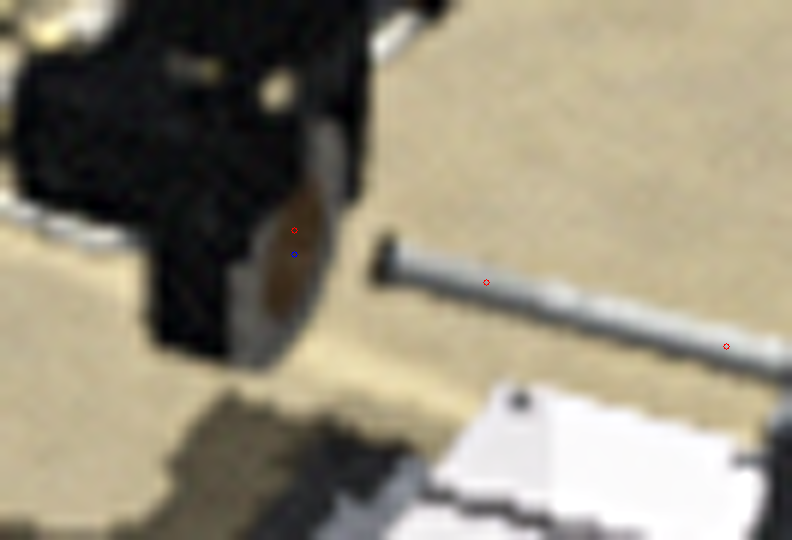

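The hole centre at crop (295,249) lies about 1.3 px below the spindle axis line, which runs through the cap at (384,260). I'll raise 3.5 mm, move 1.5 mm back, then creep in while watching the force.

apply_moves(plan=[0, 0.03, -0.06, 0, 0, 0, 0, 0, 0, 0, 0, 0, -0.25, 0, 0, 0, 0, 0, -0.15, 0, 0, 0, 0, 0, -0.15, 0, 0, 0, 0, 0])

```text
clock: 7.7
position: [0.6506, -0.067, 0.1017]
eef_rot: [0.653, 0.758, -0.0, 0.0]
contact_force: [-0.1, -0.3, -1.6]
finger_gap: 0.831
grasp_force: 20.0
```

```bash
python3 - <<'E'
from est import *
s=bot.read_state(); p=s['position']; print(s['contact_force'],s['ft_torque'],'sp frame',U.T@(p+[0,0,.019]-mid))
E
```

```text
[-0.07829343 -0.31763345 -1.59066523] [-0.03418945 -0.15061223  0.00258405] sp frame [0.00246894 0.06753863 0.00573384]
```

No contact, and the cap is inside the hole. Continue.

apply_moves(plan=[-0.2, 0, 0, 0, 0, 0, -0.25, 0, 0, 0, 0, 0, -0.25, 0, 0, 0, 0, 0, -0.25, 0, 0, 0, 0, 0, -0.15, 0, 0, 0, 0, 0])

```text
clock: 8.32
position: [0.6605, -0.1324, 0.1018]
eef_rot: [0.653, 0.758, -0.0, 0.0]
contact_force: [-0.0, -0.1, -1.9]
finger_gap: 0.828
grasp_force: 20.0
```

```bash
python3 - <<'E'
from est import *
s=bot.read_state(); p=s['position']; print(s['contact_force'],s['ft_torque'],'sp frame',U.T@(p+[0,0,.019]-mid))
s=cv2.imread('pics/s4.png'); s=snap('scene','s5.png')[...,::-1]; ox,oy=275,160
c=cv2.resize(s[oy:oy+50,ox:ox+66],None,fx=12,fy=12,interpolation=cv2.INTER_CUBIC)
cv2.imwrite('pics/m7.png',c)
E
```

```text
[-1.32488698e-03 -6.01039748e-02 -1.88954026e+00] [-0.04038972 -0.09186401  0.00728139] sp frame [0.00235511 0.00134685 0.00581958]
```

View pics/m7.png

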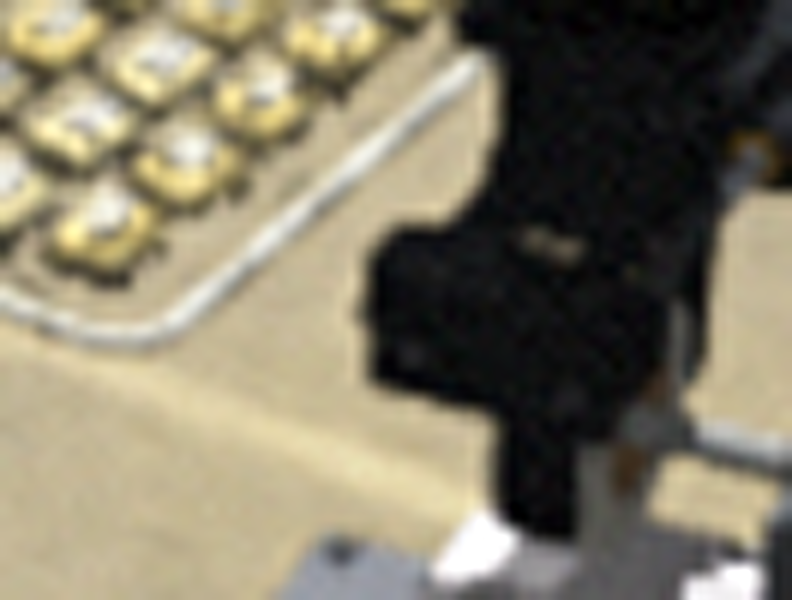

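The spindle passes through the middle of the hole, with brown core visible above and below the bar at crop (640,425). Lower and release.

apply_moves(plan=[0, 0, 0.05, 0, 0, 0, 0, 0, 0.05, 0, 0, 0, 0, 0, 0, 0, 0, 0, 0, 0, 0, 0, 0, 0])

```text
clock: 8.88
position: [0.6605, -0.1302, 0.0959]
eef_rot: [0.652, 0.758, 0.0, -0.0]
contact_force: [0.8, 0.6, -1.0]
finger_gap: 0.832
grasp_force: 20.0
```

apply_moves(plan=[0, 0, 0.03, 0, 0, 0, 0, 0, 0, 0, 0, 0])

```text
clock: 9.12
position: [0.6604, -0.1307, 0.094]
eef_rot: [0.652, 0.758, -0.0, -0.0]
contact_force: [-0.8, -0.6, -0.6]
finger_gap: 0.831
grasp_force: 20.0
```

apply_moves(plan=[0, 0, 0, 0, 0, 0, 0, 0, 0, 0, 0, 0, 0, 0, 0, 0, 0, 0, 0, 0, 0, 0, 0, 0, 0, 0, 0, 0, 0, 0], gripper=1)

```text
clock: 9.75
position: [0.6605, -0.1307, 0.0941]
eef_rot: [0.652, 0.758, -0.0, 0.0]
contact_force: [-0.5, -0.9, -0.3]
finger_gap: 0.997
grasp_force: 0.0
```

apply_moves(plan=[0, 0, 0, 0, 0, 0, 0, 0, -0.3, 0, 0, 0, 0, 0, -0.5, 0, 0, 0, 0, 0, -0.5, 0, 0, 0, 0, 0, -0.7, 0, 0, 0])

```text
clock: 10.38
position: [0.66, -0.1306, 0.2158]
eef_rot: [0.652, 0.758, -0.0, -0.0]
contact_force: [0.2, 0.3, -0.2]
finger_gap: 1.003
grasp_force: 0.0
```

```bash
python3 - <<'E'
from est import *
s=bot.read_state(); p=s['position']
b=mid-xd*.152+yd*.002; b[2]=.092; print(b)
rows([((b[0],b[1],.2),8.7)]); rows([((b[0],b[1],.073),8.7)],cur=((b[0],b[1],.2),8.7))
s=snap('scene','s6.png')
E
```

```text
[ 0.5078532  -0.15522326  0.092     ]
-0.01, -0.86, 0.09, 0, 0, 0
-0.01, -0.85, 0.09, 0, 0, 0
-0.01, -0.86, 0.08, 0, 0, -0.01
-- [ 0.5078 -0.1555  0.2002]
0, 0, 0.71, 0, 0, 0
0, 0, 0.7, 0, 0, 0
0, 0, 0.71, 0, 0, 0
-- [ 0.5079 -0.1552  0.0728]
```

apply_moves(plan=[-0.01, -0.6, 0, 0, 0, 0, -0.01, -0.85, 0.05, 0, 0, 0, -0.01, -0.85, 0.1, 0, 0, 0, 0, -0.27, 0.1, 0, 0, 0, 0, 0, 0, 0, 0, 0], gripper=0.55)

```text
clock: 11.05
position: [0.5075, -0.1561, 0.2]
eef_rot: [0.652, 0.758, -0.0, 0.0]
contact_force: [0.1, -0.3, -0.0]
finger_gap: 0.547
grasp_force: 0.0
```

```bash
python3 - <<'E'
from est import *
s=bot.read_state(); p=s['position']; print(s['finger_gap'])
b=mid-xd*.152+yd*.002
rows([((b[0],b[1],.073),8.7)],n=4)
s=snap('scene','s7.png')[...,::-1]; h=cv2.cvtColor(s,cv2.COLOR_BGR2HSV)
# hanging roll: low-saturation bright blob and brown core near spindle middle
e=mid-[0,0,.008]; print('roll model centre, faces',proj('scene',[e,e-yd*.015,e+[0,0,.037],e-[0,0,.037]]).round(1))
x,y=np.int32(proj('scene',[e])[0])
for v in range(y-14,y+16): print(v,''.join('B' if (q[0]<18 and q[1]>90 and q[2]<140) else ('#' if q[1]<45 and q[2]>170 else ('o' if q[1]<45 and q[2]>80 else('x' if q[2]<60 else '.'))) for q in h[v,x-20:x+22]), x-20)
E
```

```text
0.5470395708582849
0, 0, 0.53, 0, 0, 0
0.01, 0, 0.53, 0, 0, -0.01
0, 0, 0.53, 0, 0, 0
0.01, 0.01, 0.53, 0, 0.01, -0.01
-- [ 0.5079 -0.155   0.0728]
roll model centre, faces [[323.7 197.3]
 [327.9 198.4]
 [324.2 187.9]
 [323.2 206.4]]
183 xxxxxxxxxxxx.............................. 303
184 xxxxxxxxxxxx......####.................... 303
185 xxxxxxxxxxxx.....########................. 303
186 xxxxx.xxxxxx....############.............. 303
187 xxxxB.Bxxxxx....###########o.............. 303
188 xxxxx.Bxxxxx...###########ooo............. 303
189 xxxxBxxxxxxx...##########oooo............. 303
190 xxxxxxxxxxxx#############o..o............. 303
191 xxxxxxxxxxxx############o..oo............. 303
192 xxxx..xxxxxxo###########o...o............. 303
193 xxxx.....x..oo#########o.oooo............. 303
194 xxxx.........##########oo#####...........o 303
195 xxxx.........#########o.oo#########....ooo 303
196 xxx..........#########o..ooooo########oooo 303
197 xxx.........#oo######oo.B...oooooo####oooo 303
198 xxx.........oooooo###o..BB.o....ooooooooo. 303
199 xxx.........oooooooo#o.B.B.........oo.ooox 303
200 xxx..........ooooooooo.BBB...........oooxx 303
201 xxx..........ooooooooo.B.............oo.xx 303
202 xxx..........ooooooooo.B.oo.........#ooxxx 303
203 .x........###ooooooooo.x.o####......ooxxxx 303
204 o.........###o.oooooooo.o#########...xxxxx 303
205 ooo##....####oooooooooo.o##########o.xxxxx 303
206 oooooo##########ooooooo.o########oooxxxxxx 303
207 oooooooo########oooooooooo#########oxxxxxx 303
208 ooooooooo#######oooooooo.o##########xxxxxx 303
209 oooooo#oooo###ooooooooooo###########xxxxxx 303
210 ooooo######ooooooooooooo###########oxxxxxx 303
211 oooo#########ooooooooooo###########oxxxxxx 303
212 oooo#########oooooooooooo#########oxxxxxxx 303
```

The roll hangs on the spindle, with the bar through the upper part of its hole. Descend onto the pull bar.

apply_moves(plan=[0, 0, 0.53, 0, 0, 0, 0.01, 0, 0.53, 0, 0, 0, 0, 0, 0.53, 0, 0, 0, 0.01, 0.01, 0.53, 0, 0, 0, 0, 0, 0, 0, 0, 0])

```text
clock: 11.72
position: [0.5094, -0.1533, 0.0706]
eef_rot: [0.652, 0.759, -0.0, -0.001]
contact_force: [-0.4, 0.2, 0.0]
finger_gap: 0.549
grasp_force: 0.0
```

apply_moves(plan=[0, 0, 0, 0, 0, 0, 0, 0, 0, 0, 0, 0, 0, 0, 0, 0, 0, 0, 0, 0, 0, 0, 0, 0, 0, 0, 0, 0, 0, 0], gripper=0, squeeze=30)

```text
clock: 12.35
position: [0.5076, -0.1548, 0.0725]
eef_rot: [0.652, 0.758, -0.001, -0.0]
contact_force: [-3.3, 0.3, 6.0]
finger_gap: 0.14
grasp_force: 29.0
```

```bash
python3 - <<'E'
from est import *
s=bot.read_state(); print(s['position'],s['contact_force'],'bar in unw',U.T@(s['position']-mid))
# x along unwinder of pointer/clip candidates from clear pictures (crop px of m1 / m3)
z=.06
for n,uv in dict(pointer1=(280+150/4.8,122+368/4.8),clip1=(280+115/4.8,122+472/4.8),pointer3=(296+87/6,182+95/6)).items():
    for z in(.04,.06): print(n,z,U.T@(onz('top',uv,z)-mid))
for n,uv in dict(clip=(278,236.4),ptr=(291.4,221)).items():
    for z in(.04,.06): print('scene',n,z,U.T@(onz('scene',uv,z)-mid))
E
```

```text
[ 0.50763282 -0.15478643  0.07245364] [-3.25047929  0.34913043  5.97291974] bar in unw [-0.15215154  0.00246522 -0.04254636]
pointer1 0.04 [-0.11600082  0.0597725  -0.075     ]
pointer1 0.06 [-0.11962064  0.06138478 -0.055     ]
clip1 0.04 [-0.17337164  0.08950401 -0.075     ]
clip1 0.06 [-0.17617991  0.09069572 -0.055     ]
pointer3 0.04 [-0.11334442  0.06146816 -0.075     ]
pointer3 0.06 [-0.11700181  0.06305646 -0.055     ]
scene clip 0.04 [-0.17588496  0.08040985 -0.075     ]
scene clip 0.06 [-0.19795697  0.06931066 -0.055     ]
scene ptr 0.04 [-0.08398373  0.0768762  -0.075     ]
scene ptr 0.06 [-0.10779047  0.06584371 -0.055     ]
```

The bar is gripped (gap about 12 mm). Pull about 45 mm, then compare.

apply_moves(plan=[0, -0.15, 0, 0, 0, 0, 0, -0.2, 0, 0, 0, 0, 0, -0.2, 0, 0, 0, 0, 0, -0.2, 0, 0, 0, 0, 0, 0, 0, 0, 0, 0])

```text
clock: 12.98
position: [0.4694, -0.1612, 0.0726]
eef_rot: [0.652, 0.758, 0.004, 0.004]
contact_force: [9.7, -1.4, -7.1]
finger_gap: 0.145
grasp_force: 30.3
```

```bash
python3 - <<'E'
from est import *
s=bot.read_state(); print(s['position'],s['contact_force'],s['finger_gap'],s['grasp_force'],'unw',U.T@(s['position']-mid))
s=snap('scene','s8.png')[...,::-1];t=snap('top','t8.png')[...,::-1]; s1=cv2.imread('pics/s1.png');t1=cv2.imread('pics/top0.png')
def crop(i,x,y,w,h,k): return cv2.resize(i[y:y+h,x:x+w],None,fx=k,fy=k,interpolation=cv2.INTER_CUBIC)
c=np.zeros((600,800,3),np.uint8)
def put(i,x,y): c[y:y+i.shape[0],x:x+i.shape[1]]=i
put(crop(s1,266,215,40,30,10),0,0); put(crop(s,266,215,40,30,10),0,300)
put(crop(t1,298,186,28,43,10)[:,:],405,0) if 0 else put(crop(t1,296,188,28,42,7),405,0)
put(crop(t,296,188,28,42,7),603,0)
put(crop(t,250,120,130,120,2),420,310)
cv2.imwrite('pics/m8.png',c)
E
```

```text
[ 0.46935758 -0.16124377  0.07256353] [ 9.73434948 -1.43520454 -7.14833872] 0.14459066944720148 30.294916927814484 unw [-0.1909634   0.00189062 -0.04243647]
```

View pics/m8.png

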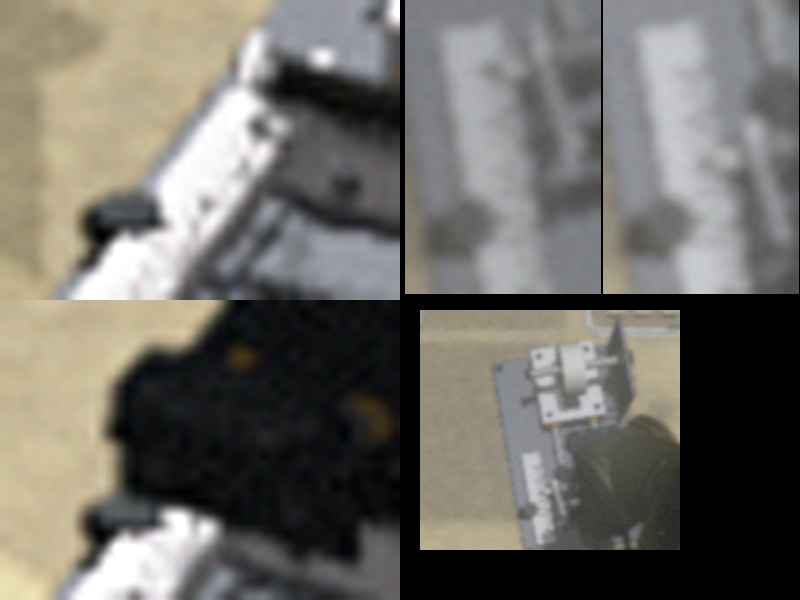

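Top view: the roll hangs on the spindle. The pointer is now at about (309,209), with the dark clip at about (303,220) and its tooth reaching right over the scale. I'll quantify this with averaged frames.

```bash
python3 - <<'E'
from est import *
a=np.mean([bot.snapshot('top').astype(float) for _ in range(4)],0); np.save('a8.npy',a)
g=a.mean(2); print('cols',list(range(298,320)))
for v in range(203,230): print(v,' '.join('%3d'%q for q in g[v,298:320]))
t=cv2.imread('pics/top0.png').mean(2); print('before')
for v in range(190,203): print(v,' '.join('%3d'%q for q in t[v,298:320]))
s=bot.read_state(); print(U.T@(s['position']-mid))
m=onz('top',(306,215),.06); q=proj('top',[m,m+xd*.01,m+yd*.01]); print(q[1:]-q[0])
E
```

```text
cols [298, 299, 300, 301, 302, 303, 304, 305, 306, 307, 308, 309, 310, 311, 312, 313, 314, 315, 316, 317, 318, 319]
203 145 145 140 141 161 186 198 200 198 196 191 178 166 153 143 140 140 136 125 109  99  93
204 146 145 140 138 152 178 195 198 197 191 183 174 164 156 148 143 142 141 139 133 118 102
205 146 146 142 136 145 170 191 198 196 186 176 172 170 165 155 146 141 145 157 163 146 118
206 142 146 143 139 142 166 189 197 197 191 183 174 171 167 157 144 141 143 163 176 161 134
207 144 147 145 141 144 167 188 198 199 195 189 184 181 171 156 141 136 137 157 172 164 140
208 144 146 146 142 144 166 188 198 199 195 190 185 182 173 157 146 140 136 147 164 161 145
209 142 146 145 141 145 163 187 197 199 196 192 185 179 171 166 165 160 144 139 155 157 141
210 141 144 145 144 144 157 179 195 200 198 191 177 161 158 165 172 169 149 134 144 150 135
211 138 144 147 145 143 149 172 191 198 198 188 166 149 147 154 161 157 138 124 135 145 134
212 137 145 145 144 142 145 167 190 200 197 187 172 159 150 143 135 126 113 108 123 138 136
213 138 144 145 144 139 143 166 189 199 199 195 186 175 164 151 
[... 2095 characters left out ...]
172 164 157 153 152 147 135 124 133 145 133 115 110 110
197 128 125 129 144 165 176 177 172 163 145 136 140 153 154 144 126 123 130 129 112 103  95
198 129 128 126 139 160 174 173 171 159 140 132 133 144 148 137 122 111 122 131 120  97  91
199 127 127 128 134 154 169 177 174 168 158 144 139 139 130 115 102 102 117 129 121 102  90
200 128 129 126 131 150 167 174 173 173 167 158 153 144 127 106  93  99 109 125 125 107  90
201 127 125 125 129 148 167 175 175 174 166 162 158 151 137 108  91  91 102 124 128 116  95
202 129 127 126 125 147 167 175 177 175 170 167 162 154 135 112  93  93 101 119 131 121 110
[-0.18999341  0.00190272 -0.04243048]
[[-0.57354834 -3.55960191]
 [-3.60470705  0.54236467]]
```

```bash
python3 - <<'E'
from est import *
for n,a,b in (('ptr',(292,227.5),(308.3,197.7)),('tooth',(281.7,236.5),(309.3,219.2)),):
    q,e=tri(a,b); print(n,U.T@(q-uw),e)
s=cv2.imread('pics/s1.png').mean(2)
print('cols 272..'); 
for v in range(222,246): print(v,' '.join('%3d'%q for q in s[v,272:298]))
E
```

```text
ptr [-0.10967856  0.07103003  0.03431467] 0.004782422029107228
tooth [-0.17096075  0.07827096  0.03844334] 0.004654919710887482
cols 272..
222 174 175 176 182 174 169 170 170 169 170 176 177 175 179 173 166 160 144 235 179 145  84  22  21  23  39
223 175 176 179 179 175 170 167 164 162 167 171 171 174 172 162 156 155 175 199 131  78  37  12  12  13  20
224 174 177 173 173 172 168 165 169 168 167 168 169 175 173 140 151 209 243 246 174  89  41  21  15  16   9
225 176 175 175 172 173 169 170 168 172 175 170 171 173 163 141 184 245 255 255 236 161  84  65  56  48  29
226 178 177 181 176 175 171 172 170 169 169 173 167 154 152 162 237 252 254 250 191 151 141 108  83  83  63
227 172 178 173 175 172 170 171 169 171 166 164 157 145 162 232 252 251 252 216 104 124 197 166 107  91  78
228 171 171 170 169 168 165 170 174 175 175 169 148 155 211 251 251 249 242 238 140 115 153 130  93  88  82
229 176 174 169 169 168 168 174 179 177 177 162 148 186 245 251 250 248 234 248 204 218 153  80  80  87  89
230 181 176 172 165 169 169 172 175 178 161 154 169 236 251 250 249 241 239 224 238 233 143  82  
[... 930 characters left out ...]
 198 164  98  75  87 131  94  71 116 132 126 127 152
240 176 164 110  51 176 255 255 254 252 239 227 222 188 157 107  77 102 126 118  86 121 155 139 127 126 148
241 169 133  70 106 244 255 252 251 228 243 236 208 171 112  83  91 135 123  88 120 154 151 133 128 145 152
242 166 138 163 232 255 253 251 250 221 228 231 203 136  92  72  73 100  83  65 103 112 125 127 127 139 143
243 153 162 243 255 253 251 243 219 234 233 247 192 103  82  68  56  61  67  67  66  55  74  83  87 117 127
244 159 221 254 254 251 244 241 208 231 230 209 136  78  87 118  86  73 113  89  71  43  35  51  46  73  81
245 200 254 255 254 252 235 214 216 224 198 127  83  87 126 154 139 128 153 142 131  89  61  64  55  56  41
```

apply_moves(plan=[0, -0.12, 0, 0, 0, 0, 0, -0.12, 0, 0, 0, 0, 0, -0.06, 0, 0, 0, 0, 0, 0, 0, 0, 0, 0, 0, 0, 0, 0, 0, 0])

```text
clock: 13.9
position: [0.4536, -0.1639, 0.0726]
eef_rot: [0.652, 0.758, 0.005, 0.005]
contact_force: [11.4, -2.5, -8.9]
finger_gap: 0.143
grasp_force: 30.4
```

```bash
python3 - <<'E'
from est import *
a=np.mean([bot.snapshot('top').astype(float) for _ in range(6)],0); np.save('a9.npy',a)
g=a.mean(2); print('cols',list(range(303,320)))
for v in range(208,230): print(v,' '.join('%3d'%q for q in g[v,303:320]))
s=bot.read_state(); print(U.T@(s['position']-mid),s['contact_force'],s['clock'])
E
```

```text
cols [303, 304, 305, 306, 307, 308, 309, 310, 311, 312, 313, 314, 315, 316, 317, 318, 319]
208 165 188 197 198 195 188 186 181 170 151 140 139 140 134 120 103  94
209 163 185 195 198 196 193 190 186 174 157 145 142 140 136 126 112 100
210 156 176 193 198 198 197 194 186 178 167 155 144 140 141 142 137 121
211 149 170 190 196 197 194 188 181 176 173 161 147 140 143 158 163 144
212 144 166 189 198 197 191 183 177 176 174 162 147 138 142 162 173 157
213 142 164 189 198 197 193 187 180 173 166 155 143 138 136 153 168 158
214 140 161 184 194 197 194 188 180 175 167 157 151 145 137 141 160 161
215 136 149 169 182 188 189 180 168 163 164 166 167 163 145 136 153 159
216 128 129 142 154 167 179 180 165 151 150 161 173 172 153 135 145 154
217 119 115 116 126 143 166 176 167 150 144 152 162 161 147 129 136 146
218 113 111 110 114 126 146 163 168 164 155 147 141 131 120 112 121 137
219 109 109 108 110 119 134 153 168 174 170 156 139 119 105  98 109 133
220 107 109 108 110 119 139 164 178 181 173 162 147 130 112 100 105 130
221 105 107 110 113 124 148 173 183 180 175 170 160 143 120 100 100 118
222 101 104 113 126 143 162 178 180 174 173 172 164 148 125 101  96 110
223  97  99 115 148 172 184 191 189 185 182 178 169 152 126 104  96 107
224 108 110 126 159 186 196 198 198 195 187 182 173 155 130 111 101 106
225 130 130 138 165 190 198 200 199 196 187 181 172 155 135 117 105 107
226 144 141 147 166 188 198 200 199 194 191 184 174 158 140 119 105 107
227 145 142 146 159 180 195 200 200 197 194 187 175 162 148 124 106 103
228 146 145 143 149 173 191 200 200 196 189 182 177 173 159 130 105 100
229 145 144 141 146 168 191 200 199 193 181 174 174 175 160 130 107 103
[-0.20685392  0.00165826 -0.04242382] [11.80518282 -3.45471385 -8.99451768] 14.2
```

Pointer row is about 217.0 at the tooth's column and the tooth tip is at row 219.2, so about 6 mm remains.

apply_moves(plan=[0, -0.05, 0, 0, 0, 0, 0, -0.05, 0, 0, 0, 0, 0, 0, 0, 0, 0, 0, 0, 0, 0, 0, 0, 0, 0, 0, 0, 0, 0, 0])

```text
clock: 14.82
position: [0.4481, -0.1648, 0.0726]
eef_rot: [0.652, 0.758, 0.005, 0.005]
contact_force: [11.7, -2.6, -8.8]
finger_gap: 0.138
grasp_force: 30.4
```

```bash
python3 - <<'E'
from est import *
a=np.mean([bot.snapshot('top').astype(float) for _ in range(8)],0); np.save('a10.npy',a)
g=a.mean(2); print('cols',list(range(303,320)))
for v in range(212,228): print(v,' '.join('%3d'%q for q in g[v,303:320]))
s=bot.read_state(); print(U.T@(s['position']-mid),s['contact_force'],s['clock'])
b=np.load('a8.npy').mean(2); d=g-b
print('diff vs a8')
for v in range(212,228): print(v,' '.join('%4d'%q for q in d[v,303:320]))
E
```

```text
cols [303, 304, 305, 306, 307, 308, 309, 310, 311, 312, 313, 314, 315, 316, 317, 318, 319]
212 145 166 189 197 196 190 182 178 176 174 163 148 141 144 146 141 125
213 142 165 188 197 197 193 187 180 174 169 158 145 141 144 152 158 145
214 140 161 184 195 196 194 188 182 176 170 156 144 139 138 145 160 158
215 136 149 170 182 188 189 183 176 173 167 156 147 142 134 136 158 166
216 127 129 142 154 167 180 185 184 178 168 159 156 154 145 141 159 171
217 120 116 118 126 143 167 181 181 172 162 158 166 171 164 152 159 168
218 115 111 109 114 126 146 160 159 149 142 150 166 175 168 152 148 153
219 111 110 108 111 118 132 146 149 142 135 144 160 164 155 135 129 139
220 106 110 109 111 120 140 162 170 166 154 148 146 137 124 111 112 132
221 104 108 109 114 124 149 172 181 177 172 164 152 132 112  98 104 128
222 102 106 112 127 143 162 178 179 174 172 170 160 144 123 104 101 118
223  97 101 117 148 172 185 190 190 185 182 178 169 152 130 111 101 110
224 108 109 125 159 186 196 199 198 194 188 181 173 156 134 116 103 108
225 130 130 138 165 188 199 200 199 194 187 181 172 156 136 117 104 107
2
[... 960 characters left out ...]
 0    1    0    0    0   -2  -10  -16  -19  -16   -3    9   17   12   10   16
221   -1   -1    0    0    0    0   -1   -1   -3   -4   -6   -8   -8   -5   -1    3   19
222    1    1    1    0   -1   -1   -2   -1   -1   -1   -3   -4   -4    0    2    4   16
223    1    1    0    0   -1    0   -1   -1    0   -1    0   -1    0    8   11    8   18
224    0    0    0   -1   -1   -2   -1    0   -1   -1    0   -1    4   13   19   12   15
225    0    0    0    0   -1    0   -1   -1   -1   -1    0    0    4   12   17    7    4
226    0    0   -1   -1    0   -2   -1   -1    0    0    0    0    2   12   13    3   -1
227    0    0    0    0   -1    0    0    0   -1   -1   -1   -1    2    6    8    6    3
```

apply_moves(plan=[0, -0.015, 0, 0, 0, 0, 0, 0, 0, 0, 0, 0, 0, 0, 0, 0, 0, 0, 0, 0, 0, 0, 0, 0, 0, 0, 0, 0, 0, 0])

```text
clock: 15.85
position: [0.4476, -0.1649, 0.0726]
eef_rot: [0.652, 0.758, 0.005, 0.005]
contact_force: [12.7, -3.8, -8.7]
finger_gap: 0.14
grasp_force: 30.5
```

```bash
python3 - <<'E'
from est import *
a=np.mean([bot.snapshot('top').astype(float) for _ in range(8)],0)
g=a.mean(2); d=np.load('a8.npy').mean(2)-g
w=np.clip(d[214:224,309:314],8,None)-8; r=np.arange(214,224)
print('pointer rows',(w*r[:,None]).sum(0)/w.sum(0),'cols 309-313')
b=200-np.load('a8.npy').mean(2)[216:223,307:310]; b-=b.min(0); print('tooth rows',(b*np.arange(216,223)[:,None]).sum(0)/b.sum(0))
s=bot.read_state(); print(U.T@(s['position']-mid),s['contact_force'],s['grasp_force'],s['clock'],np.abs(s['joint_vel']).max())
E
```

```text
pointer rows [         nan 218.63317384 218.62183236 218.57114625 218.51475882] cols 309-313
tooth rows [219.50642674 219.50955414 219.48347826]
[-0.21299912  0.00156545 -0.0424218 ] [12.79787804 -3.01765144 -9.13773482] 30.47722812741995 16.25 0.0024233722498558916<stdin>:5: RuntimeWarning: invalid value encountered in divide
```

apply_moves(plan=[0, -0.02, 0, 0, 0, 0, 0, 0, 0, 0, 0, 0, 0, 0, 0, 0, 0, 0, 0, 0, 0, 0, 0, 0, 0, 0, 0, 0, 0, 0])

```text
clock: 16.88
position: [0.4465, -0.1651, 0.0726]
eef_rot: [0.652, 0.758, 0.005, 0.005]
contact_force: [12.4, -3.3, -9.7]
finger_gap: 0.14
grasp_force: 30.5
```

```bash
python3 - <<'E'
from est import *
a=np.mean([bot.snapshot('top').astype(float) for _ in range(6)],0)
g=a.mean(2); d=np.load('a8.npy').mean(2)-g
w=np.clip(d[214:224,310:314],8,None)-8; print((w*np.arange(214,224)[:,None]).sum(0)/w.sum(0))
s=bot.read_state(); print(U.T@(s['position']-mid),s['contact_force'],s['grasp_force'])
print(bot.close_job())
E
```

```text
[219.44834504 219.26002004 218.86787819 219.0094697 ]
[-0.21417647  0.00155864 -0.04243812] [11.85312704 -2.17436603 -9.28902895] 30.483020190149546
the job is handed in; nothing more can be done
None
```

The job is handed in: the label roll hangs free on the spindle and the fingers are still holding the dancer (about 30 N) with its pointer at the index clip's tooth, an estimated 1 mm off or less; the hand-in returned no verdict.

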